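Examine a mould-spotted photograph under the UV lamp

TASK

Swing the UV lamp round on its stand until its hood is centred over the mould-spotted sepia photograph on the blue board, and leave it standing there by itself. Only then press the yellow hold-to-run paddle on the lamp's power unit all the way down, smoothly and without leaning hard on it, and keep it down: the program finishes with the robot still holding the paddle. Do not touch the two photographs or their boards, and leave the other things on the table where they are.

Things in the scene. Friction and masses are not known exactly. Their poses are not given: they have to be found in the camera images.
- stained_print: The photograph to examine: brown sepia print, 108 x 148 mm, pale border, eight dark purple mould spots, centred on a blue board 150 x 190 x 3 mm. Fixed flat on the table, left or right of the lamp's start (random). Origin: centre of the board's underside = the print's centre seen from above, within 10 mm of the circle that the hood's centre describes.
- clean_print: A second photograph, not to be examined: a grey black-and-white print without spots, same size, on a cream board 150 x 190 x 3 mm. Fixed; origin at the centre of its underside. Leave alone.
- lamp_pivot (a point): Point on the vertical axis of the lamp stand, 160 mm above the table, about which the lamp arm swings. The stand: round grey base (170 mm across, 34 mm high) and steel post 25 mm thick, 300 mm high; fixed, beyond the prints as seen from the robot.
- lamp_center (a point): Centre of the open underside of the lamp's dark grey hood, 250 mm out from the post's axis and 126 mm above the table. The hood is 200 mm long (along the arm) x about 98 mm wide x 57 mm high, its flat top 183 mm above the table. x axis back along the arm to the post.
- lamp_head: The whole swinging part (collar, steel arm, hood, handle), one rigid piece. Origin at lamp_pivot; x axis from the hood back along the arm, z up. Turns about the vertical through its origin, 1.1 rad either side of the stand's front (roughly towards the robot); starts near the middle. Its stiff friction collar needs about 3 N sideways at the handle to move; it stays where left, no spring.
- lamp_handle (a point): Middle of the orange carrying handle on top of the hood, straight above lamp_center and 218 mm above the table: a level bar 120 mm long (along the arm, that is along the line from the post), 16 mm wide, 16 mm high, on two legs 14 mm long at its ends (92 mm free between them); 27 mm of free space between the bar and the hood's top. x axis along the bar.
- power_unit: The lamp's power unit: light grey box 150 x 104 x 56 mm high, fixed at the robot's right. Origin: centre of its underside; -x side is the front, z up. On top a yellow paddle, a plate 98 mm long (along x) x 56 wide x 8 thick, hinged at its rear (+x) end on a line 49 mm behind the unit's middle, 63 mm above the table; its front end stands up when released, the plate lies level when down.
- paddle (a joint): Hinge angle of the yellow hold-to-run paddle (rad): 0 = up (released), 0.17 = fully down on its rubber stop, which gives a little under more force. Spring-loaded: springs back up when let go. Pressed at the pad it takes about 2.7 N to start moving and about 8 N to keep it fully down. The lamp burns while it is beyond about nine tenths of the way (0.15).
- paddle_pad (a point): Where to press: middle of the black-ribbed part of the paddle's upper face, 70 mm from the hinge line towards the front, middle of its width. About 83 mm above the table when released; moves with the paddle, about 12 mm down to the stop.
- loupe: Loupe, clear foot and black top, 48 mm across, 44 mm high. Bystander. Origin: centre of its underside.
- amber_bottle: Closed amber bottle, white cap, 54 mm across, 105 mm high. Bystander. Origin: centre of its underside.
- beaker: Translucent beaker, 66 mm across, 100 mm high. Bystander. Origin: centre of its underside.
- blower: Black rubber dust blower standing on its end, 62 mm across, 88 mm high. Bystander. Origin: centre of its underside.
- soft_brush: Soft brush lying flat, 200 mm long. Bystander. Origin near its middle.
- folder: Bone folder lying flat, 120 x 20 x 6 mm. Bystander. Origin: centre of its underside.
There are look-alikes about, which are no part of the job. What is shaped like the power_unit but red is not meant.

How it is judged:
On the way, in this order (a step that is already met when the one before it is completed fails the run):
1. the lamp's hood stands still, centred over the mould-spotted print, released, with the paddle still up (horizontal distance between lamp_center and stained_print below 0.025 m and contact force between anything else and lamp_head below 0.3 N and value of joint paddle below 0.05 rad and angular speed of lamp_head below 0.05 rad/s), for 0.2 s.
2. the robot holds the paddle down with the lamp over the print (horizontal distance between lamp_center and stained_print below 0.025 m and value of joint paddle above 0.15 rad and contact force between the fingers and power_unit above 2 N), for 0.2 s.
At the end, for the whole second after the job is handed in: The hood's centre stands within 25 mm (seen from above) of the centre of the mould-spotted print, still and touched by nothing, and the robot's fingers hold the paddle down beyond about nine tenths of its travel (joint above 0.15 rad) throughout the last second (all of step 2 and contact force between anything else and lamp_head below 0.3 N and angular speed of lamp_head below 0.05 rad/s); the arm keeps its last pose, push and grip.
It fails at once if the paddle is pressed before the lamp stands over the mould-spotted print (value of joint paddle above 0.06 rad and not (horizontal distance between lamp_center and stained_print below 0.04 m)).
It fails at once if the paddle or its unit is struck or leaned on with more than 35 N (contact force between anything else and power_unit above 35 N).
It fails at once if a photograph or its board is touched (contact force between anything else and stained_print above 0.5 N or contact force between anything else and clean_print above 0.5 N).
It fails at once if a bystander is shifted by more than 30 mm (brush and folder 40 mm) (distance of any of loupe, amber_bottle, beaker, blower from where it was at the start of the episode above 0.03 m or distance of any of soft_brush, folder from where it was at the start of the episode above 0.04 m).
It also fails if it takes over 51 s, if anything falls off the work surface, if the arm or the gripper's body presses on something with over 40 N, if the wrist force passes 120 N, or if a joint passes its speed limit or range.

ROBOT

A 6-joint arm with a two-finger parallel gripper is mounted at the origin on the work surface. World frame = base frame: x ahead of the robot, y to its left, z up, the work surface at z = 0. Lengths are in m, angles in rad, forces in N, time in s.
With the tool pointing down it reaches from about 0.325 to 0.9 m from the base axis. Payload 6.1 kg.
Tool frame: the origin (TCP) lies at the centre of the arm's flange, where the gripper is bolted on; the fingertips stand 173 mm ahead of it and the grasp point (between the pads) lies 155 mm ahead of it; z points along the fingers, y is the direction in which the jaws open and shut (so a half turn about z gives the same grasp; the last joint's range is limited). The gripper opens to 85 mm and grips with 20 to 120 N. Pads are 22 mm wide; open, the fingers measure 114 mm over their backs; the gripper's body (76 mm by 85 mm) begins 54 mm behind the grasp point. The pads swing forward as they close: fully open they stand 13 mm farther back than shut.
Start: joints at [1.183, 0.22, 1.526, -0, 1.395, -0.126], TCP at [0.162, 0.604, 0.405] pointing down, gripper open.
Joint ranges: [-2.98, 2.98], [-0.91, 2.08], [0.09, 2.57], [-1.24, 4.39], [0.2, 2.65], [-2.68, 2.68]. Speed limits (rad/s): [2.57, 2.57, 3.01, 3.14, 3.14, 3.14].

INTERFACE

Orientations are given as a unit quaternion [w, x, y, z].
In Python, from bench import bot gives the robot as it stands.
- The arm moves only by the tool servo_tool, never from a script. Its argument "deltas" is a list of rows, each an object of numbers: "claw": the finger opening in mm, from 0 to 85.4; "x", "y", "z": the shift along the tool's x, y, z in mm; "spin": the turn about the tool's z in degrees. In form: [{"claw": .., "x": .., "y": .., "z": .., "spin": ..}, ...]. A call has 1 to 10 rows; each row shifts and turns the commanded pose from where the row before left it, along the tool's axes as they then stand; what a row does not reach is not made up. A row lasts 1/8 s, in which the tool goes at most 62.5 mm and 10.7 degrees, less where a joint would pass 70% of its speed; a pose out of reach is approached as far as the arm can. A call is refused whole if a number of a shift passes 62.5 or a number of a turn 10.7, either way. A call with a gripper value outside its range is refused whole. The fingers move at their own pace and stop on an object; "newtons" is the grip in N (left out, the last holds). Time passes only in rows, so rows that do not move let the fingers close. It gives the time, the measured TCP pose, the force and the opening at its end, in the units of the state.
- bot.read_state(): the state, without advancing time (a new reading comes with each control period).
- bot.capture(name): name is "side" or "top" or "wrist"; returns (picture, depth): 400x640x3 uint8, blue, green, red; 400x640 float32, m along the optical axis (not along the pixel's ray), 0 where there is no reading.
- bot.calibration(name): a dict with "fov_y" (degrees; the focal length in pixels is half the picture's height over the tangent of half this angle, whatever the lens; pixels are square), "cx", "cy" (the principal point, pixels), "origin" and "rotation" of the camera in the world. Camera axes: x right, y up, looking along -z (the intrinsics and any distortion apply to the point x, -y, -z); pixel columns grow to the right and rows downward; lengths in m; the calibration is good to about 2 mm. A picture is of the moment at which its call begins: read the wrist's pose just before it. calibration takes no time and is no camera call; for the wrist camera it gives the pose at the moment of the call.
- bot.sign_off(): hands the job in, once; it reports no verdict.
Trained networks look in the newest picture that a camera, given by its name, has taken for a name from the list of things; names that differ only in an ending like _2 or _b are one class to them, and where a whole thing is asked for, a point or a joint stands for the part that bears it (a point fixed in the world has none). Each returns a list of dicts, best first, with "p" (0 to 1); they miss things now and then, are a little off and sometimes report something else, mostly with a low value. They report only what shows in the picture. A call takes as long as a camera call. They do not tell look-alikes from the thing itself.
- bot.cut_out(camera, thing): "mask" (400x640 bool, what is visible of it) and "rect" ([left, top, right, bottom] in pixels, round what is visible of it).
The state is a dict: "time_s": time; "joints": joint angles; "joint_vel": joint speeds; "joint_torque": joint torques, N m; "ee_pos": TCP position; "eef_rot": TCP orientation; "contact_force": force on the tool from outside, world axes, zero at the start; "ft_torque": the same for the moment, N m; "finger_gap": finger opening in m.
Only numpy, scipy, OpenCV 4.12 (cv2) and the standard library are available. Lean on these libraries where they do the work, as an engineer would, in place of code of your own. Each camera call takes 0.05 s, during which the arm holds its last target.

## Working session

There is one attempt and no reset: what is moved stays moved. The work goes in short steps, Python scripts to look and compute and a tool call to move; the robot and the scene stay as the last step left them, time stands still between calls to the robot, and variables do not carry over. Pictures are saved under pics/ and viewed, and the job is handed in when it is done.

Besides the shell and the picture viewer there is one more tool, called after ">>>" by a JSON object that holds its "api" and its "payload", one argument or row to a line. servo_tool: Moves the arm, as the interface text tells. Its arguments: {"type":"object","properties":{"deltas":{"type":"array","items":{"type":"object","properties":{"claw":{"type":"number"},"x":{"type":"number"},"y":{"type":"number"},"z":{"type":"number"},"spin":{"type":"number"}}}},"newtons":{"type":"number"}},"required":["deltas"]}

```bash
ls; mkdir -p pics; python3 - <<'E'
from bench import bot
import cv2,numpy as np
print(bot.read_state())
for n in ['top','side','wrist']:
    im,d=bot.capture(n); cv2.imwrite(f'pics/{n}0.png',im); np.save(f'pics/{n}0.npy',d)
    print(n,bot.calibration(n))
E
```

```text
pics
{'time_s': 0.0, 'joints': array([ 1.18289791e+00,  2.21217158e-01,  1.52764964e+00,  2.76504930e-05,
        1.39469467e+00, -1.26102288e-01]), 'joint_vel': array([ 8.34886223e-04, -8.24024229e-05,  6.74872306e-04,  1.07276862e-03,
        4.27237572e-04, -1.97337884e-03]), 'joint_torque': array([ 2.93520334e-04, -4.96903968e+01, -3.89391482e+01, -3.45270510e-04,
        1.08769120e-02,  2.11630223e-06]), 'ee_pos': array([0.16165353, 0.60344152, 0.40358407]), 'eef_rot': array([-2.63379342e-04,  1.30526930e-01,  9.91444275e-01, -9.48617268e-04]), 'contact_force': array([-0.29681742, -0.83518286,  0.23296529]), 'ft_torque': array([ 0.02579818, -0.04697538, -0.02908102]), 'finger_gap': 0.08524421446811153}
top {'fov_y': 44.593956308160244, 'cx': 325.5642917220386, 'cy': 204.77753983965914, 'origin': array([0.40179454, 0.01565478, 1.56884122]), 'rotation': array([-0.69986077, -0.03649695,  0.03215002,  0.71262139])}
side {'fov_y': 57.105110224755606, 'cx': 316.89322854137157, 'cy': 201.48810266517577, 'origin': array([ 0.22165883, -0.64200045,  0.72580267]), 'rotation': array([ 0.87863164,  0.4288416 , -0.08305606, -0.19288082])}
wrist {'fov_y': 61.242608847368345, 'cx': 313.51663227356494, 'cy': 197.05876100771547, 'origin': array([0.09475297, 0.62151555, 0.3731534 ]), 'rotation': array([ 0.78605235, -0.11099744, -0.08390868,  0.60229611])}
```

View pics/top0.png

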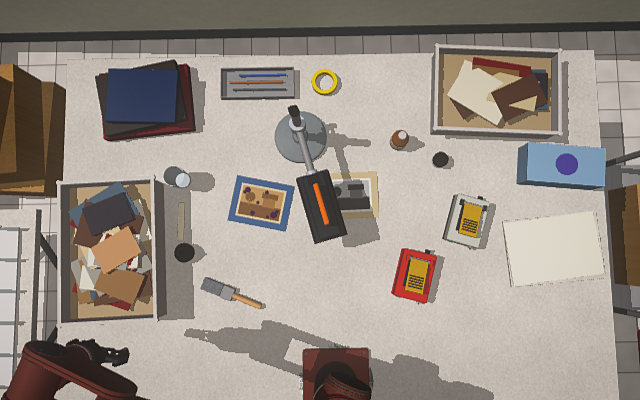

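View pics/side0.png

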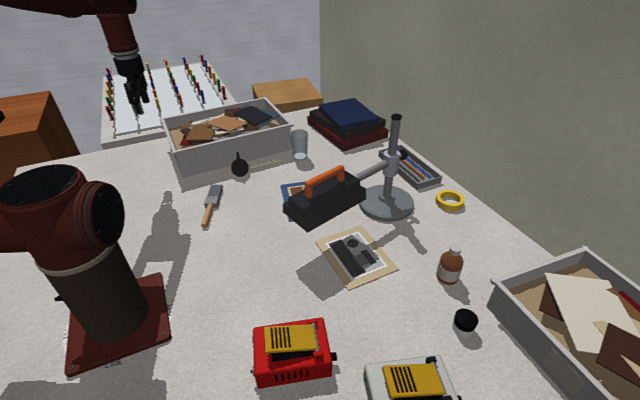

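View pics/wrist0.png

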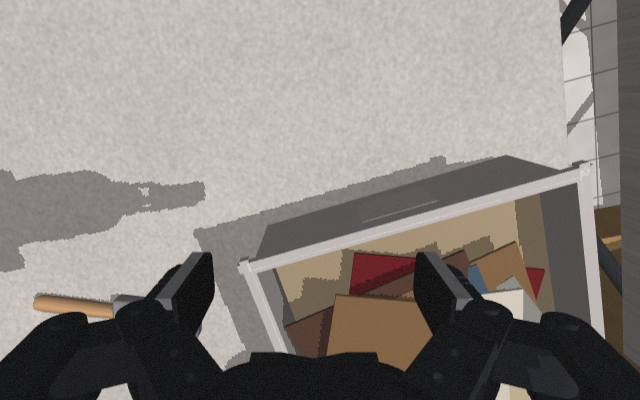

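The top view shows the sepia print on the blue board at (262,203) and the grey print under the hood at about (352,195). The hood with its orange handle is at (321,205) and the stand base at (301,137). There are two candidates for the power unit: the grey one at (468,220) and a red look-alike at (415,275). I choose the grey one.

```bash
cat > h.py <<'E'
import numpy as np,cv2
from scipy.spatial.transform import Rotation as R
def cal(c): return dict(f=200/np.tan(np.radians(c['fov_y']/2)),cx=c['cx'],cy=c['cy'],o=np.array(c['origin']),R=R.from_quat(np.roll(c['rotation'],-1)).as_matrix())
def pts(c,d):
    k=cal(c); v,u=np.mgrid[:400,:640]
    P=np.stack([(u-k['cx'])/k['f']*d,-(v-k['cy'])/k['f']*d,-d],-1)
    return P@k['R'].T+k['o']
def proj(c,X):
    k=cal(c); p=(np.atleast_2d(X)-k['o'])@k['R']
    return np.stack([k['cx']-k['f']*p[:,0]/p[:,2],k['cy']+k['f']*p[:,1]/p[:,2]],1)
E
python3 - <<'E'
from h import *
from bench import bot
c=bot.calibration('top'); d=np.load('pics/top0.npy'); im=cv2.imread('pics/top0.png')
P=pts(c,d)
print('table z',[P[v,u].round(4) for v,u in [(300,330),(120,400),(250,360)]], )
cs=bot.calibration('side'); Ps=pts(cs,np.load('pics/side0.npy'))
print('side table',[Ps[v,u].round(4) for v,u in [(340,210),(170,500),(300,400)] if v<400])
hsv=cv2.cvtColor(im,cv2.COLOR_BGR2HSV)
def rect(m,name):
    n,l,s,_=cv2.connectedComponentsWithStats(m.astype(np.uint8)); i=1+np.argmax(s[1:,4]); m=l==i
    q=P[m]; q=q[np.isfinite(q).all(1)]
    r=cv2.minAreaRect((q[:,:2]*1000).astype(np.float32)); print(name,m.sum(),r,'z',np.percentile(q[:,2],[5,50,95]).round(4)); return m
H,S,V=hsv[...,0],hsv[...,1],hsv[...,2]
reg=lambda a,b,x,y:np.pad(np.ones((b-a,y-x),bool),((a,400-b),(x,640-y)))
rect((H>100)&(H<125)&(S>100)&reg(170,240,220,300),'blueboard')
rect((H<15)&(S>180)&(V>120)&reg(160,240,290,350),'handle')
rect((H>15)&(H<32)&(S>150)&reg(190,250,440,500),'paddle')
for n in ['stained_print','lamp_head','power_unit','lamp_handle']:
    for r in bot.cut_out('top',n)[:3]: print(n,r['p'],r['rect'],rect(r['mask'],n).sum())
# base disc top z~34mm, hood top z~.183
z=P[...,2]
rect((abs(z-.034)<.006)&reg(100,175,260,340),'basetop')
rect((abs(z-.183)<.008)&reg(160,250,280,360),'hoodtop')
rect((z>.285)&(z<.32)&reg(90,175,260,340),'posttop')
rect((abs(z-.056)<.004)&reg(180,260,430,510),'unit')
for nm,(a,b,x,y) in dict(top=(150,270,220,360),unit=(180,320,380,520)).items():
    cv2.imwrite(f'pics/c_{nm}.png',cv2.resize(im[a:b,x:y],None,fx=5,fy=5)[:600,:800])
E
```

```text
table z [array([ 2.511e-01,  1.530e-02, -1.000e-04]), array([ 0.8307, -0.2258, -0.0028]), array([ 0.4073, -0.0838, -0.0012])]
side table [array([ 0.1781, -0.1391,  0.0011]), array([ 1.4742,  0.2554, -0.165 ]), array([ 6.098e-01, -2.247e-01,  3.000e-04])]
blueboard 1003 ((538.3895263671875, 158.78712463378906), (359.5868225097656, 165.15908813476562), 71.00821685791016) z [-0.0023  0.0035  0.0094]
handle 218 ((537.487060546875, 36.354366302490234), (119.09562683105469, 14.354185104370117), 15.325889587402344) z [0.2208 0.2255 0.23  ]
paddle 475 ((475.6338195800781, -218.65333557128906), (106.55683135986328, 479.6412353515625), 4.966213703155518) z [0.0698 0.0787 0.0891]
stained_print 2722 ((540.1758422851562, 158.94818115234375), (360.50701904296875, 169.60031127929688), 71.19368743896484) z [-0.0016  0.0043  0.0104]
stained_print 0.94 [226.5, 180.1, 294.1, 230.1] 2722
stained_print 2766 ((597.7701416015625, 57.85050964355469), (398.6748352050781, 111.31864929199219), 18.23553466796875) z [0.1497 0.1799 0.2249]
stained_print 0.47 [288.9, 115.6, 348.2, 242.3] 2766
lamp_head 2836 ((599.
[... 591 characters left out ...]
3.058921813964844), (399.1459655761719, 101.19642639160156), 15.41142749786377) z [0.1502 0.1798 0.2249]
lamp_handle 0.91 [289.2, 110.0, 350.5, 240.4] 2787
basetop 32 ((769.20361328125, 117.54499053955078), (31.96718978881836, 12.270528793334961), 30.08680534362793) z [0.0294 0.0333 0.0381]
hoodtop 1258 ((542.9448852539062, 37.684906005859375), (200.4742889404297, 65.8884048461914), 15.381195068359375) z [0.1776 0.1827 0.1881]
posttop 89 ((778.6007080078125, 102.49176025390625), (25.18792152404785, 26.766569137573242), 60.63663101196289) z [0.2949 0.3004 0.3048]
unit 723 ((493.958984375, -416.1510925292969), (104.65577697753906, 149.15541076660156), 73.5386962890625) z [0.0525 0.0556 0.0593]
```

```bash
cat >> h.py <<'E'
def ray(c,uv,z):
    k=cal(c); uv=np.atleast_2d(uv).astype(float)
    r=np.stack([(uv[:,0]-k['cx'])/k['f'],-(uv[:,1]-k['cy'])/k['f'],-np.ones(len(uv))],1)@k['R'].T
    return k['o']+r*((z-k['o'][2])/r[:,2])[:,None]
E
python3 - <<'E'
from h import *
from bench import bot
c=bot.calibration('top'); im=cv2.imread('pics/top0.png')
P=pts(c,np.load('pics/top0.npy')); z=P[...,2]
H,S,V=cv2.split(cv2.cvtColor(im,cv2.COLOR_BGR2HSV))
reg=lambda a,b,x,y:np.pad(np.ones((b-a,y-x),bool),((a,400-b),(x,640-y)))
def rect(m,name,zz):
    n,l,s,_=cv2.connectedComponentsWithStats(m.astype(np.uint8)); i=1+np.argmax(s[1:,4]); m=l==i
    uv=np.argwhere(m)[:,::-1]; q=ray(c,uv,zz)
    print(name,m.sum(),cv2.minAreaRect((q[:,:2]*1000).astype(np.float32)),'mean',q.mean(0).round(4))
rect((H>100)&(H<125)&(S>100)&reg(170,240,220,300),'blueboard',.003)
rect((H<15)&(S>180)&(V>120)&reg(160,240,290,350),'handle',.226)
rect((H>15)&(H<32)&(S>150)&reg(190,250,440,500),'paddle',.08)
rect((abs(z-.183)<.006)&reg(160,250,280,360),'hoodtop',.183)
rect((z>.285)&(z<.32)&reg(90,175,260,340),'posttop',.300)
rect((abs(z-.056)<.008)&reg(180,260,430,510),'unit',.056)
E
```

```text
blueboard 1003 ((564.2416381835938, 233.29568481445312), (187.99363708496094, 146.66558837890625), 77.73025512695312) mean [0.563  0.2322 0.003 ]
handle 218 ((536.909423828125, 36.152801513671875), (118.04190063476562, 14.453096389770508), 15.246167182922363) mean [0.5361 0.0362 0.226 ]
paddle 475 ((492.9547424316406, -416.78680419921875), (55.65892028808594, 97.19092559814453), 75.04278564453125) mean [ 0.4957 -0.4171  0.08  ]
hoodtop 1186 ((542.4741821289062, 37.57450866699219), (199.5861358642578, 65.58502960205078), 15.276165962219238) mean [0.5364 0.0361 0.183 ]
posttop 89 ((778.1073608398438, 102.02191925048828), (26.814510345458984, 26.332120895385742), 26.041790008544922) mean [0.7778 0.1021 0.3   ]
unit 953 ((494.1173095703125, -415.52410888671875), (104.53833770751953, 149.92172241210938), 73.30713653564453) mean [ 0.4902 -0.4099  0.056 ]
```

View pics/c_top.png

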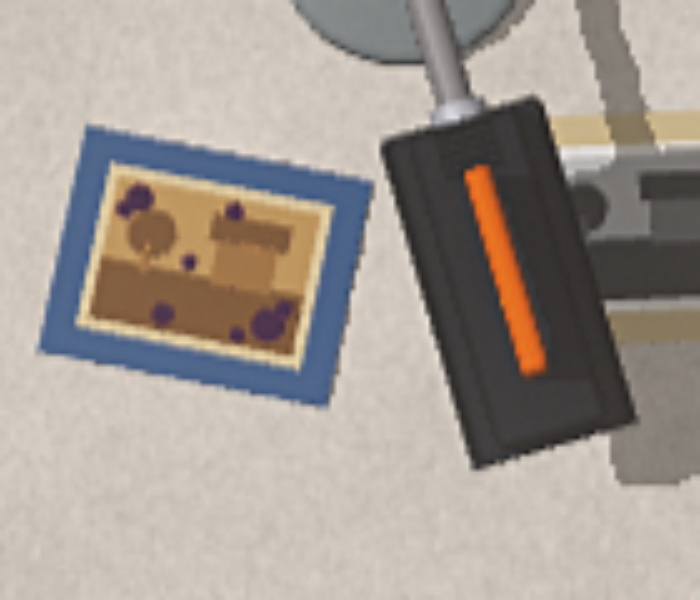

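View pics/c_unit.png

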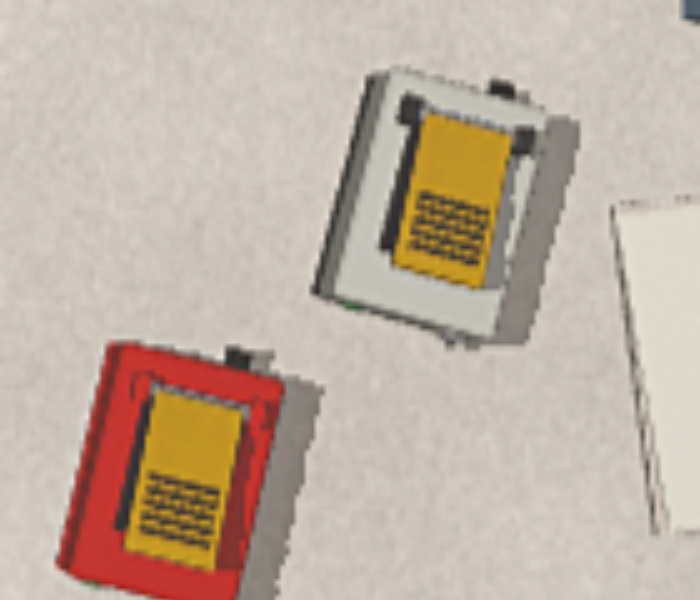

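```bash
cat >> h.py <<'E'
import json
def pose(s):
    M=R.from_quat(np.roll(s['eef_rot'],-1)).as_matrix()
    return np.r_[np.array(s['ee_pos'])*1000,np.degrees(np.arctan2(M[1,0],M[0,0]))],M[:,2]
def plan(p,wps,rnd=1.0):
    """p=[x,y,z mm,yaw deg] commanded; wps list of targets; prints rows w/ rounding feedback"""
    p=np.array(p,float); out=[]
    for w in wps:
        a=np.radians(p[3]); X=np.array([np.cos(a),np.sin(a),0]);Y=np.array([np.sin(a),-np.cos(a),0])
        d=np.array(w[:3])-p[:3]; r=[d@X,d@Y,-d[2]]; r=[round(v/rnd)*rnd for v in r]
        s=round(((p[3]-w[3]+180)%360-180)*2)/2
        out.append(dict(x=r[0],y=r[1],z=r[2],spin=s))
        p[:3]+=r[0]*X+r[1]*Y-r[2]*np.array([0,0,1]); p[3]-=s
    for i in range(0,len(out),10): print(json.dumps(out[i:i+10]))
    print('end',p.round(2)); return p
def lin(a,b,n): a=np.array(a,float);b=np.array(b,float);return [a+(b-a)*i/n for i in range(1,n+1)]
E
python3 - <<'E'
from h import *
from bench import bot
p,z=pose(bot.read_state()); print(p,z)
yaw=np.degrees(np.arctan2(.066,.241))+180
plan([162,604,405,165],lin([162,604,405,165],[537,36,420,yaw],17)+lin([537,36,420,yaw],[537,36,405,yaw],1))
E
```

```text
[161.73603726 603.65334749 404.45174781 165.00069228] [-1.44822913e-04 -4.14354618e-04 -9.99999904e-01]
[{"x": -30.0, "y": -27.0, "z": -1.0, "spin": -2.0}, {"x": -29.0, "y": -27.0, "z": -1.0, "spin": -1.5}, {"x": -28.0, "y": -28.0, "z": -1.0, "spin": -2.0}, {"x": -28.0, "y": -30.0, "z": -1.0, "spin": -1.5}, {"x": -26.0, "y": -30.0, "z": 0.0, "spin": -2.0}, {"x": -25.0, "y": -31.0, "z": -1.0, "spin": -1.5}, {"x": -25.0, "y": -31.0, "z": -1.0, "spin": -2.0}, {"x": -24.0, "y": -33.0, "z": -1.0, "spin": -2.0}, {"x": -22.0, "y": -33.0, "z": -1.0, "spin": -1.5}, {"x": -21.0, "y": -34.0, "z": -1.0, "spin": -2.0}]
[{"x": -21.0, "y": -34.0, "z": -1.0, "spin": -1.5}, {"x": -19.0, "y": -35.0, "z": -1.0, "spin": -2.0}, {"x": -18.0, "y": -36.0, "z": 0.0, "spin": -1.5}, {"x": -17.0, "y": -36.0, "z": -1.0, "spin": -2.0}, {"x": -16.0, "y": -37.0, "z": -1.0, "spin": -1.5}, {"x": -15.0, "y": -37.0, "z": -1.0, "spin": -2.0}, {"x": -14.0, "y": -38.0, "z": -1.0, "spin": -2.0}, {"x": 0.0, "y": 0.0, "z": 15.0, "spin": 0.0}]
end [537.2   35.75 405.   195.5 ]
```

>>> {"api": "servo_tool", "payload": {
  "deltas": [
    {"claw": 60, "x": -30, "y": -27, "z": -1, "spin": -2},
    {"claw": 60, "x": -29, "y": -27, "z": -1, "spin": -1.5},
    {"claw": 60, "x": -28, "y": -28, "z": -1, "spin": -2},
    {"claw": 60, "x": -28, "y": -30, "z": -1, "spin": -1.5},
    {"claw": 60, "x": -26, "y": -30, "z": 0, "spin": -2},
    {"claw": 60, "x": -25, "y": -31, "z": -1, "spin": -1.5},
    {"claw": 60, "x": -25, "y": -31, "z": -1, "spin": -2},
    {"claw": 60, "x": -24, "y": -33, "z": -1, "spin": -2},
    {"claw": 60, "x": -22, "y": -33, "z": -1, "spin": -1.5},
    {"claw": 60, "x": -21, "y": -34, "z": -1, "spin": -2}
  ],
  "newtons": 20
}}

```text
time_s: 1.6
ee_pos: [0.3825, 0.2682, 0.414]
eef_rot: [0.0, -0.027, 1.0, 0.0]
contact_force: [0.3, 0.4, 0.5]
finger_gap: 0.0603
```

>>> {"api": "servo_tool", "payload": {
  "deltas": [
    {"claw": 60, "x": -21, "y": -34, "z": -1, "spin": -1.5},
    {"claw": 60, "x": -19, "y": -35, "z": -1, "spin": -2},
    {"claw": 60, "x": -18, "y": -36, "z": 0, "spin": -1.5},
    {"claw": 60, "x": -17, "y": -36, "z": -1, "spin": -2},
    {"claw": 60, "x": -16, "y": -37, "z": -1, "spin": -1.5},
    {"claw": 60, "x": -15, "y": -37, "z": -1, "spin": -2},
    {"claw": 60, "x": -14, "y": -38, "z": -1, "spin": -2},
    {"claw": 60, "z": 0},
    {"claw": 60, "z": 0}
  ]
}}

```text
schema error: expected keys claw, x, y, z, spin
```

```bash
python3 - <<'E'
from h import *
from bench import bot
s=bot.read_state();print(s['time_s'],pose(s),s['finger_gap'],s['contact_force'])
for n in ['wrist','side']:
    im,d=bot.capture(n); cv2.imwrite(f'pics/{n}1.png',im); np.save(f'pics/{n}1.npy',d)
c=bot.calibration('wrist'); im=cv2.imread('pics/wrist1.png')
H,S,V=cv2.split(cv2.cvtColor(im,cv2.COLOR_BGR2HSV))
m=((H<15)&(S>180)&(V>100)).astype(np.uint8)
n,l,st,_=cv2.connectedComponentsWithStats(m);i=1+np.argmax(st[1:,4]);print(st[i])
q=ray(c,np.argwhere(l==i)[:,::-1],.226);print(cv2.minAreaRect((q[:,:2]*1000).astype(np.float32)))
E
```

```text
1.6 (array([ 382.48339762,  268.16468322,  413.96656612, -176.93422131]), array([ 5.99062537e-04,  3.08962239e-04, -9.99999773e-01])) 0.06034632858048867 [0.29874377 0.35358468 0.45657471]Traceback (most recent call last):
  File "<stdin>", line 9, in <module>
    return _wrapfunc(a, 'argmax', axis=axis, out=out, **kwds)
    return bound(*args, **kwds)
ValueError: attempt to get argmax of an empty sequence
```

View pics/wrist1.png

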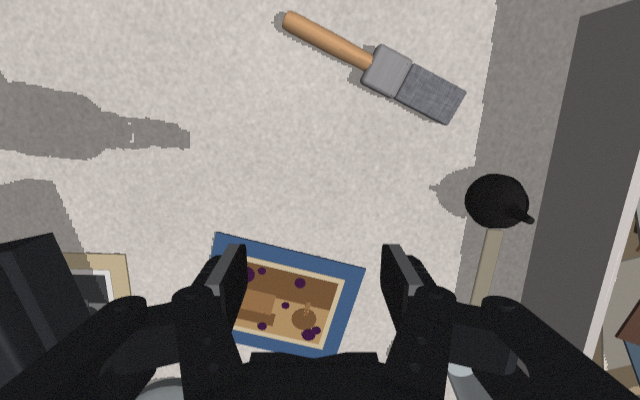

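View pics/side1.png

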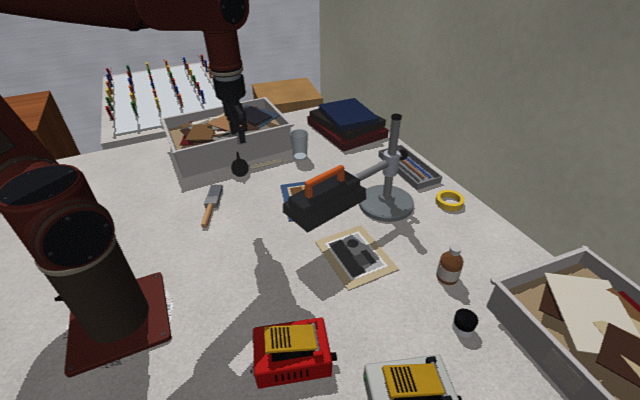

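The second call was refused because some rows lacked keys. The wrist view shows the sepia print with its purple spots at (290,300), so the target choice is confirmed. I'll continue.

>>> {"api": "servo_tool", "payload": {
  "deltas": [
    {"claw": 60, "x": -21, "y": -34, "z": -1, "spin": -1.5},
    {"claw": 60, "x": -19, "y": -35, "z": -1, "spin": -2},
    {"claw": 60, "x": -18, "y": -36, "z": 0, "spin": -1.5},
    {"claw": 60, "x": -17, "y": -36, "z": -1, "spin": -2},
    {"claw": 60, "x": -16, "y": -37, "z": -1, "spin": -1.5},
    {"claw": 60, "x": -15, "y": -37, "z": -1, "spin": -2},
    {"claw": 60, "x": -14, "y": -38, "z": -1, "spin": -2},
    {"claw": 60, "x": 0, "y": 0, "z": 0, "spin": 0},
    {"claw": 60, "x": 0, "y": 0, "z": 0, "spin": 0}
  ]
}}

```text
time_s: 2.82
ee_pos: [0.5367, 0.0362, 0.4194]
eef_rot: [-0.0, -0.135, 0.991, 0.0]
contact_force: [-0.6, -0.5, 1.1]
finger_gap: 0.06
```

```bash
python3 - <<'E'
from h import *
from bench import bot
s=bot.read_state();print(s['time_s'],pose(s),s['finger_gap'],s['contact_force'])
for n in ['wrist']:
    im,d=bot.capture(n); cv2.imwrite(f'pics/{n}2.png',im); np.save(f'pics/{n}2.npy',d)
c=bot.calibration('wrist'); im=cv2.imread('pics/wrist2.png')
H,S,V=cv2.split(cv2.cvtColor(im,cv2.COLOR_BGR2HSV))
m=((H<15)&(S>180)&(V>100)).astype(np.uint8)
n,l,st,_=cv2.connectedComponentsWithStats(m);i=1+np.argmax(st[1:,4]);print(st[i])
q=ray(c,np.argwhere(l==i)[:,::-1],.226);print(cv2.minAreaRect((q[:,:2]*1000).astype(np.float32)))
E
```

```text
2.825 (array([ 536.72807715,   36.16370438,  419.40573458, -164.52411068]), array([-8.15396896e-04,  6.70230468e-04, -9.99999443e-01])) 0.05998163828490445 [-0.58902412 -0.47908741  1.13623005]
[ 294  119   32  216 6268]
((535.7711181640625, 33.92438507080078), (118.95053100585938, 15.327286720275879), 15.428241729736328)
```

View pics/wrist2.png

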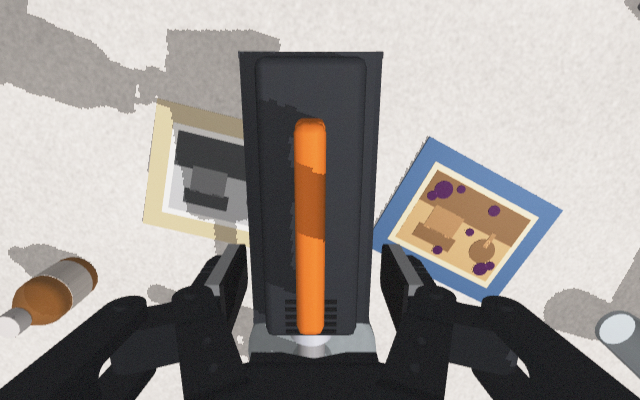

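The handle lies midway between the open fingers, at (311,225) in the wrist view. Both views agree on its position to 2 mm. Next I check the print from this view and plan the descent and the arc.

```bash
python3 - <<'E'
from h import *
from bench import bot
c=bot.calibration('wrist'); im=cv2.imread('pics/wrist2.png')
H,S,V=cv2.split(cv2.cvtColor(im,cv2.COLOR_BGR2HSV))
b=((H>98)&(H<125)&(S>90)).astype(np.uint8); b[:,:365]=0; b[310:]=0
cs,_=cv2.findContours(b,cv2.RETR_CCOMP,cv2.CHAIN_APPROX_NONE)
for k in cs:
    if cv2.contourArea(k)>2000:
        q=ray(c,k[:,0],.003); print(cv2.contourArea(k),cv2.minAreaRect((q[:,:2]*1000).astype(np.float32)))
piv=np.array([778,102.]); T=np.array([564.2,233.3])-piv
a1=np.degrees(np.arctan2(-T[1],-T[0]))+180; a0=195.3
print(a1,np.hypot(*T))
def w(a,z=373): return [piv[0]+250*np.cos(np.radians(a)),piv[1]+250*np.sin(np.radians(a)),z,a]
p=plan([536.7,36.2,419.4,195.5],lin([536.7,36.2,419.4,195.5],[536.7,36.2,373,195.5],4)+[w(a) for a in np.linspace(a0,a1,25)[1:]])
E
```

```text
6228.5 ((565.445556640625, 231.25071716308594), (189.5795135498047, 149.01878356933594), 77.9200439453125)
148.4448595409117 250.89864487477803
[{"x": 0.0, "y": 0.0, "z": 12.0, "spin": 0.0}, {"x": 0.0, "y": 0.0, "z": 11.0, "spin": 0.0}, {"x": 0.0, "y": 0.0, "z": 12.0, "spin": 0.0}, {"x": 0.0, "y": 0.0, "z": 11.0, "spin": 0.0}, {"x": 0.0, "y": 8.0, "z": 0.0, "spin": 2.0}, {"x": 0.0, "y": 9.0, "z": 0.0, "spin": 2.0}, {"x": -1.0, "y": 8.0, "z": 0.0, "spin": 2.0}, {"x": 0.0, "y": 9.0, "z": 0.0, "spin": 2.0}, {"x": 0.0, "y": 8.0, "z": 0.0, "spin": 2.0}, {"x": 0.0, "y": 9.0, "z": 0.0, "spin": 2.0}]
[{"x": 0.0, "y": 8.0, "z": 0.0, "spin": 2.0}, {"x": 0.0, "y": 9.0, "z": 0.0, "spin": 2.0}, {"x": 0.0, "y": 8.0, "z": 0.0, "spin": 2.0}, {"x": 0.0, "y": 9.0, "z": 0.0, "spin": 1.5}, {"x": -1.0, "y": 9.0, "z": 0.0, "spin": 2.0}, {"x": 0.0, "y": 8.0, "z": 0.0, "spin": 2.0}, {"x": 0.0, "y": 9.0, "z": 0.0, "spin": 2.0}, {"x": 0.0, "y": 8.0, "z": 0.0, "spin": 2.0}, {"x": 0.0, "y": 9.0, "z": 0.0, "spin": 2.0}, {"x": 0.0, "y": 8.0, "z": 0.0, "spin": 2.0}]
[{"x": -1.0, "y": 9.0, "z": 0.0, "spin": 2.0}, {"x": 0.0, "y": 8.0, "z": 0.0, "spin": 2.0}, {"x": 0.0, "y": 9.0, "z": 0.0, "spin": 2.0}, {"x": 0.0, "y": 8.0, "z": 0.0, "spin": 1.5}, {"x": 0.0, "y": 9.0, "z": 0.0, "spin": 2.0}, {"x": 0.0, "y": 8.0, "z": 0.0, "spin": 2.0}, {"x": -1.0, "y": 9.0, "z": 0.0, "spin": 2.0}, {"x": 0.0, "y": 8.0, "z": 0.0, "spin": 2.0}]
end [565.11 232.48 373.4  148.5 ]
```

>>> {"api": "servo_tool", "payload": {
  "deltas": [
    {"claw": 60, "x": 0, "y": 0, "z": 12, "spin": 0},
    {"claw": 60, "x": 0, "y": 0, "z": 11, "spin": 0},
    {"claw": 60, "x": 0, "y": 0, "z": 12, "spin": 0},
    {"claw": 60, "x": 0, "y": 0, "z": 11, "spin": 0},
    {"claw": 60, "x": 0, "y": 0, "z": 0, "spin": 0},
    {"claw": 10, "x": 0, "y": 0, "z": 0, "spin": 0},
    {"claw": 10, "x": 0, "y": 0, "z": 0, "spin": 0},
    {"claw": 10, "x": 0, "y": 0, "z": 0, "spin": 0},
    {"claw": 10, "x": 0, "y": 0, "z": 0, "spin": 0},
    {"claw": 10, "x": 0, "y": 0, "z": 0, "spin": 0}
  ],
  "newtons": 20
}}

```text
time_s: 4.12
ee_pos: [0.5372, 0.0353, 0.3744]
eef_rot: [0.001, -0.135, 0.991, -0.0]
contact_force: [-0.5, -1.5, 4.7]
finger_gap: 0.0155
```

>>> {"api": "servo_tool", "payload": {
  "deltas": [
    {"claw": 10, "x": 0, "y": 4, "z": 0, "spin": 1},
    {"claw": 10, "x": 0, "y": 8, "z": 0, "spin": 2},
    {"claw": 10, "x": -1, "y": 8, "z": 0, "spin": 2},
    {"claw": 10, "x": 0, "y": 9, "z": 0, "spin": 2},
    {"claw": 10, "x": 0, "y": 8, "z": 0, "spin": 2},
    {"claw": 10, "x": 0, "y": 9, "z": 0, "spin": 2},
    {"claw": 10, "x": 0, "y": 8, "z": 0, "spin": 2},
    {"claw": 10, "x": 0, "y": 9, "z": 0, "spin": 2},
    {"claw": 10, "x": 0, "y": 8, "z": 0, "spin": 2},
    {"claw": 10, "x": 0, "y": 9, "z": 0, "spin": 2}
  ]
}}

```text
time_s: 5.38
ee_pos: [0.5287, 0.1152, 0.3744]
eef_rot: [0.001, 0.031, 1.0, -0.0]
contact_force: [1.6, -1.9, 3.4]
finger_gap: 0.0154
```

```bash
python3 - <<'E'
from h import *
from bench import bot
p,_=pose(bot.read_state()); print(p,bot.read_state()['contact_force'])
piv=np.array([778,102.]); T=np.array([564.8,232.3])-piv
a1=np.degrees(np.arctan2(-T[1],-T[0]))+180
a0=np.degrees(np.arctan2(p[1]-102,p[0]-778))%360; print(a0,a1)
def w(a,z): return [piv[0]+250*np.cos(np.radians(a)),piv[1]+250*np.sin(np.radians(a)),z,a]
plan(p,[w(a,p[2]) for a in np.linspace(a0,a1,16)[1:]])
E
```

```text
[528.68965508 115.20541869 374.41299359 176.4452837 ] [ 1.57658989 -1.92599322  3.36777506]
176.9680024155222 148.56826034355623
[{"x": 0.0, "y": 8.0, "z": 0.0, "spin": 1.5}, {"x": 0.0, "y": 9.0, "z": 0.0, "spin": 2.0}, {"x": 0.0, "y": 8.0, "z": 0.0, "spin": 1.5}, {"x": 0.0, "y": 8.0, "z": 0.0, "spin": 2.0}, {"x": 0.0, "y": 8.0, "z": 0.0, "spin": 2.0}, {"x": 0.0, "y": 9.0, "z": 0.0, "spin": 2.0}, {"x": -1.0, "y": 8.0, "z": 0.0, "spin": 1.5}, {"x": 0.0, "y": 8.0, "z": 0.0, "spin": 2.0}, {"x": 0.0, "y": 8.0, "z": 0.0, "spin": 2.0}, {"x": 0.0, "y": 9.0, "z": 0.0, "spin": 2.0}]
[{"x": 0.0, "y": 8.0, "z": 0.0, "spin": 2.0}, {"x": 0.0, "y": 8.0, "z": 0.0, "spin": 1.5}, {"x": 0.0, "y": 8.0, "z": 0.0, "spin": 2.0}, {"x": -1.0, "y": 9.0, "z": 0.0, "spin": 2.0}, {"x": 0.0, "y": 8.0, "z": 0.0, "spin": 2.0}]
end [565.04 232.31 374.41 148.45]
```

>>> {"api": "servo_tool", "payload": {
  "deltas": [
    {"claw": 10, "x": 0, "y": 8, "z": 0, "spin": 1.5},
    {"claw": 10, "x": 0, "y": 9, "z": 0, "spin": 2},
    {"claw": 10, "x": 0, "y": 8, "z": 0, "spin": 1.5},
    {"claw": 10, "x": 0, "y": 8, "z": 0, "spin": 2},
    {"claw": 10, "x": 0, "y": 8, "z": 0, "spin": 2},
    {"claw": 10, "x": 0, "y": 9, "z": 0, "spin": 2},
    {"claw": 10, "x": -1, "y": 8, "z": 0, "spin": 1.5},
    {"claw": 10, "x": 0, "y": 8, "z": 0, "spin": 2},
    {"claw": 10, "x": 0, "y": 8, "z": 0, "spin": 2},
    {"claw": 10, "x": 0, "y": 9, "z": 0, "spin": 2}
  ]
}}

```text
time_s: 6.62
ee_pos: [0.5466, 0.1953, 0.3744]
eef_rot: [0.001, 0.192, 0.981, -0.0]
contact_force: [4.3, -4.8, 3.6]
finger_gap: 0.0156
```

>>> {"api": "servo_tool", "payload": {
  "deltas": [
    {"claw": 10, "x": 0, "y": 8, "z": 0, "spin": 2},
    {"claw": 10, "x": 0, "y": 8, "z": 0, "spin": 1.5},
    {"claw": 10, "x": 0, "y": 8, "z": 0, "spin": 2},
    {"claw": 10, "x": -1, "y": 9, "z": 0, "spin": 2},
    {"claw": 10, "x": 0, "y": 8, "z": 0, "spin": 2},
    {"claw": 10, "x": 0, "y": 0, "z": 0, "spin": 0},
    {"claw": 10, "x": 0, "y": 0, "z": 0, "spin": 0}
  ]
}}

```text
time_s: 7.5
ee_pos: [0.5653, 0.232, 0.3745]
eef_rot: [0.001, 0.271, 0.962, 0.001]
contact_force: [5.3, -0.5, 3.4]
finger_gap: 0.0157
```

>>> {"api": "servo_tool", "payload": {
  "deltas": [
    {"claw": 60, "x": 0, "y": 0, "z": 0, "spin": 0},
    {"claw": 60, "x": 0, "y": 0, "z": 0, "spin": 0},
    {"claw": 60, "x": 0, "y": 0, "z": 0, "spin": 0},
    {"claw": 60, "x": 0, "y": 0, "z": 0, "spin": 0},
    {"claw": 60, "x": 0, "y": 0, "z": -15, "spin": 0},
    {"claw": 60, "x": 0, "y": 0, "z": -25, "spin": 0},
    {"claw": 60, "x": 0, "y": 0, "z": -25, "spin": 0},
    {"claw": 60, "x": 0, "y": 0, "z": -25, "spin": 0},
    {"claw": 60, "x": 0, "y": 0, "z": -10, "spin": 0},
    {"claw": 60, "x": 0, "y": 0, "z": 0, "spin": 0}
  ]
}}

```text
time_s: 8.75
ee_pos: [0.5648, 0.2319, 0.4749]
eef_rot: [0.001, 0.271, 0.962, 0.001]
contact_force: [-0.2, -0.1, -0.1]
finger_gap: 0.0599
```

```bash
python3 - <<'E'
from h import *
from bench import bot
s=bot.read_state();print(s['time_s'],pose(s),s['finger_gap'],s['contact_force'])
c=bot.calibration('wrist')
for n in ['wrist','side','top']:
    im,d=bot.capture(n); cv2.imwrite(f'pics/{n}3.png',im); np.save(f'pics/{n}3.npy',d)
    cc=c if n=='wrist' else bot.calibration(n)
    H,S,V=cv2.split(cv2.cvtColor(im,cv2.COLOR_BGR2HSV))
    m=((H<15)&(S>180)&(V>100)).astype(np.uint8)
    k,l,st,_=cv2.connectedComponentsWithStats(m);i=1+np.argmax(st[1:,4]);print(n,st[i])
    q=ray(cc,np.argwhere(l==i)[:,::-1],.226);print(cv2.minAreaRect((q[:,:2]*1000).astype(np.float32)))
E
```

```text
8.75 (array([564.75716005, 231.90356291, 474.85174518, 148.49951624]), array([ 1.92052766e-03,  5.44873690e-04, -9.99998007e-01])) 0.05994114040783774 [-0.17653963 -0.06421676 -0.06483157]
wrist [ 303  115   24  169 3786]
((564.6110229492188, 233.22488403320312), (15.337807655334473, 118.4979019165039), 57.912864685058594)
side [285 135  41  16 259]
((549.8423461914062, 199.3526153564453), (80.27775573730469, 117.8381118774414), 60.65562438964844)
top [254 176   8  14  67]
((599.1948852539062, 212.16770935058594), (15.420145034790039, 38.28628921508789), 58.81906509399414)
```

View pics/wrist3.png

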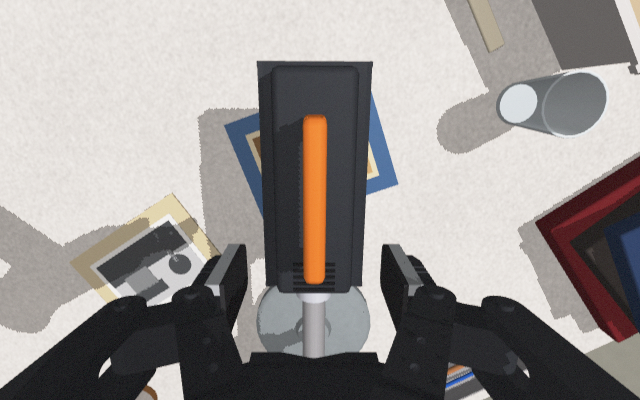

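View pics/side3.png

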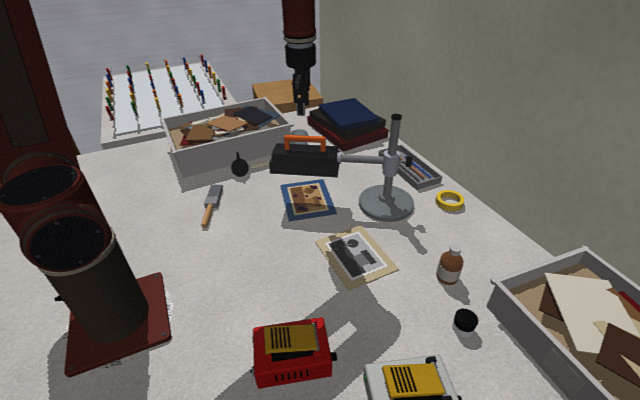

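The hood now covers the print: the handle measures (565,233) mm against a print centre of (565,232), and the hood stands free. Next I go over to the grey unit with the fingers shut.

```bash
python3 - <<'E'
from h import *
from bench import bot
c=bot.calibration('top'); im=cv2.imread('pics/top3.png'); 
H,S,V=cv2.split(cv2.cvtColor(im,cv2.COLOR_BGR2HSV))
cx,cy=proj(c,[.494,-.4155,.07])[0]; print(cx,cy)
m=np.zeros((400,640),np.uint8); m[190:250,440:500]=((H>15)&(H<32)&(S>150))[190:250,440:500]
q=np.argwhere(m)[:,::-1]; ml=cv2.minAreaRect(q.astype(np.float32)); box=cv2.boxPoints(ml); print(box)
d=np.zeros_like(m); cv2.fillConvexPoly(d,box.astype(np.int32),1)
dk=(d>0)&(V<90); uv=np.argwhere(dk)[:,::-1]; print(dk.sum(), ray(c,uv,.083).mean(0), cv2.minAreaRect(uv.astype(np.float32)))
p,_=pose(bot.read_state()); a=p[:]
b=[474,-410,345,164]
plan(p,lin(p,[p[0],p[1]-40,460,150],2)+lin([p[0],p[1]-40,460,150],b,15))
E
```

```text
468.76646959541864 219.61752018707213
[[457.69412 233.37645]
 [464.6118  202.24706]
 [482.6118  206.24706]
 [475.69412 237.37645]]
69 [ 0.4845373  -0.40254668  0.083     ] ((468.46063232421875, 219.33705139160156), (17.23923110961914, 25.484079360961914), 12.994616508483887)
[{"x": -10.0, "y": -17.0, "z": 6.0, "spin": -0.5}, {"x": -11.0, "y": -17.0, "z": 6.0, "spin": -1.0}, {"x": -15.0, "y": -38.0, "z": 8.0, "spin": -1.0}, {"x": -14.0, "y": -38.0, "z": 8.0, "spin": -1.0}, {"x": -13.0, "y": -38.0, "z": 7.0, "spin": -1.0}, {"x": -13.0, "y": -39.0, "z": 8.0, "spin": -0.5}, {"x": -13.0, "y": -38.0, "z": 8.0, "spin": -1.0}, {"x": -11.0, "y": -39.0, "z": 7.0, "spin": -1.0}, {"x": -12.0, "y": -39.0, "z": 8.0, "spin": -1.0}, {"x": -10.0, "y": -39.0, "z": 8.0, "spin": -1.0}]
[{"x": -10.0, "y": -40.0, "z": 7.0, "spin": -1.0}, {"x": -9.0, "y": -39.0, "z": 8.0, "spin": -1.0}, {"x": -8.0, "y": -40.0, "z": 8.0, "spin": -1.0}, {"x": -8.0, "y": -40.0, "z": 7.0, "spin": -0.5}, {"x": -7.0, "y": -40.0, "z": 8.0, "spin": -1.0}, {"x": -7.0, "y": -40.0, "z": 8.0, "spin": -1.0}, {"x": -6.0, "y": -40.0, "z": 7.0, "spin": -1.0}]
end [ 473.93 -410.17  345.33  164.  ]
```

>>> {"api": "servo_tool", "payload": {
  "deltas": [
    {"claw": 0, "x": -10, "y": -17, "z": 6, "spin": -0.5},
    {"claw": 0, "x": -11, "y": -17, "z": 6, "spin": -1},
    {"claw": 0, "x": -15, "y": -38, "z": 8, "spin": -1},
    {"claw": 0, "x": -14, "y": -38, "z": 8, "spin": -1},
    {"claw": 0, "x": -13, "y": -38, "z": 7, "spin": -1},
    {"claw": 0, "x": -13, "y": -39, "z": 8, "spin": -0.5},
    {"claw": 0, "x": -13, "y": -38, "z": 8, "spin": -1},
    {"claw": 0, "x": -11, "y": -39, "z": 7, "spin": -1},
    {"claw": 0, "x": -12, "y": -39, "z": 8, "spin": -1},
    {"claw": 0, "x": -10, "y": -39, "z": 8, "spin": -1}
  ]
}}

```text
time_s: 10.15
ee_pos: [0.5159, -0.13, 0.3983]
eef_rot: [-0.001, 0.195, 0.981, 0.0]
contact_force: [1.0, -0.4, -0.1]
finger_gap: 0.0003
```

>>> {"api": "servo_tool", "payload": {
  "deltas": [
    {"claw": 0, "x": -10, "y": -40, "z": 7, "spin": -1},
    {"claw": 0, "x": -9, "y": -39, "z": 8, "spin": -1},
    {"claw": 0, "x": -8, "y": -40, "z": 8, "spin": -1},
    {"claw": 0, "x": -8, "y": -40, "z": 7, "spin": -0.5},
    {"claw": 0, "x": -7, "y": -40, "z": 8, "spin": -1},
    {"claw": 0, "x": -7, "y": -40, "z": 8, "spin": -1},
    {"claw": 0, "x": -6, "y": -40, "z": 7, "spin": -1},
    {"claw": 0, "x": 0, "y": 0, "z": 0, "spin": 0},
    {"claw": 0, "x": 0, "y": 0, "z": 0, "spin": 0}
  ]
}}

```text
time_s: 11.28
ee_pos: [0.4739, -0.4096, 0.3456]
eef_rot: [-0.001, 0.139, 0.99, 0.001]
contact_force: [0.8, -0.1, 0.4]
finger_gap: 0.0001
```

```bash
python3 - <<'E'
from h import *
from bench import bot
s=bot.read_state();print(s['time_s'],pose(s),s['finger_gap'],s['contact_force'],s['joints'])
c=bot.calibration('wrist')
im,d=bot.capture('wrist'); cv2.imwrite('pics/wrist4.png',im); np.save('pics/wrist4.npy',d)
tip=np.array(s['ee_pos'])
print('pad est',proj(c,[.474,-.4098,.083]),'tip down',proj(c,[tip[0],tip[1],.083]))
t,dt=bot.capture('top'); cv2.imwrite('pics/top4.png',t)
H,S,V=cv2.split(cv2.cvtColor(t,cv2.COLOR_BGR2HSV))
m=((H<15)&(S>180)&(V>100)).astype(np.uint8); m[:,380:]=0
k,l,st,_=cv2.connectedComponentsWithStats(m);i=1+np.argmax(st[1:,4])
q=ray(bot.calibration('top'),np.argwhere(l==i)[:,::-1],.226);print(cv2.minAreaRect((q[:,:2]*1000).astype(np.float32)))
E
```

```text
11.275 (array([ 473.90602247, -409.64827043,  345.55795601,  163.96443775]), array([-0.00122572,  0.00197962, -0.99999729])) 0.00010289750351647228 [ 0.83694215 -0.06365846  0.39340973] [-8.38712900e-01  2.70351770e-01  1.58039111e+00  4.27938236e-04
  1.29314150e+00 -2.12975229e+00]
pad est [[312.83683132 201.57382882]] tip down [[313.00371212 201.39672173]]
((565.7804565429688, 233.80746459960938), (13.91744327545166, 117.86712646484375), 58.77333450317383)
```

View pics/wrist4.png

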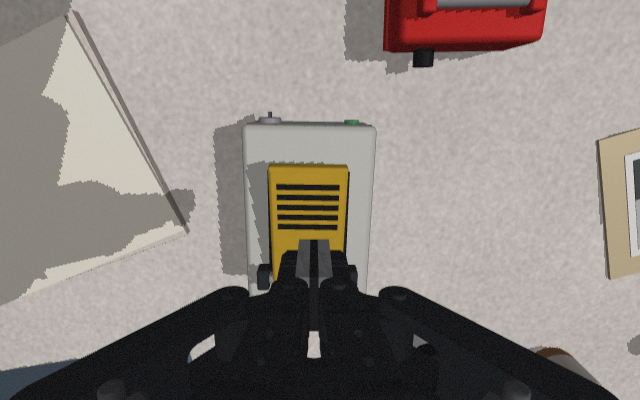

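View pics/top4.png

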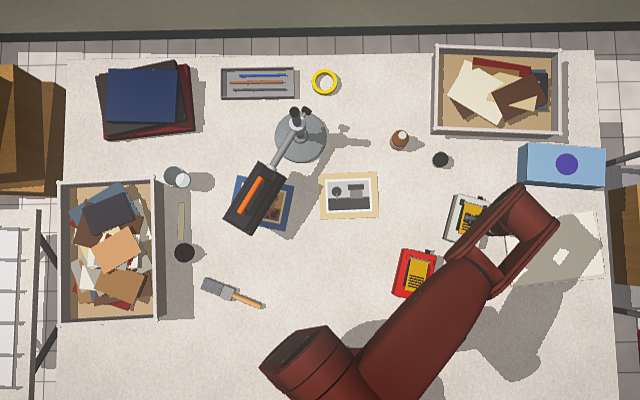

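The wrist view has the grey unit's rib centre at about (307,206), close to the projected target at (313,201). The lamp, seen from the top, stays at (566,234). Now a fine correction.

```bash
python3 - <<'E'
from h import *
from bench import bot
c=bot.calibration('wrist'); s=bot.read_state(); p,_=pose(s)
r=ray(c,[[307.5,206],[309,166],[313.0,201.4]],.083); print(r.round(4))
a=np.radians(p[3]);X=np.array([np.cos(a),np.sin(a)]);Y=np.array([np.sin(a),-np.cos(a)])
d=(r[0,:2]*1000-p[:2]); print('tool dx,dy',d@X,d@Y)
E
```

```text
[[ 0.4771 -0.4142  0.083 ]
 [ 0.4493 -0.405   0.083 ]
 [ 0.4749 -0.4095  0.083 ]]
tool dx,dy -4.026839795756865 -4.220768564010358
```

>>> {"api": "servo_tool", "payload": {
  "deltas": [
    {"claw": 0, "x": -3, "y": -4, "z": 10, "spin": 0},
    {"claw": 0, "x": 0, "y": 0, "z": 18, "spin": 0},
    {"claw": 0, "x": 0, "y": 0, "z": 18, "spin": 0},
    {"claw": 0, "x": 0, "y": 0, "z": 15, "spin": 0},
    {"claw": 0, "x": 0, "y": 0, "z": 9, "spin": 0},
    {"claw": 0, "x": 0, "y": 0, "z": 5, "spin": 0},
    {"claw": 0, "x": 0, "y": 0, "z": 3, "spin": 0},
    {"claw": 0, "x": 0, "y": 0, "z": 3, "spin": 0},
    {"claw": 0, "x": 0, "y": 0, "z": 2, "spin": 0},
    {"claw": 0, "x": 0, "y": 0, "z": 0, "spin": 0}
  ]
}}

```text
time_s: 12.62
ee_pos: [0.4759, -0.4148, 0.2637]
eef_rot: [0.0, 0.139, 0.99, -0.0]
contact_force: [-0.8, 0.1, 0.6]
finger_gap: -0.0001
```

>>> {"api": "servo_tool", "payload": {
  "deltas": [
    {"claw": 0, "x": 0, "y": 0, "z": 2, "spin": 0},
    {"claw": 0, "x": 0, "y": 0, "z": 2, "spin": 0},
    {"claw": 0, "x": 0, "y": 0, "z": 2, "spin": 0},
    {"claw": 0, "x": 0, "y": 0, "z": 2, "spin": 0},
    {"claw": 0, "x": 0, "y": 0, "z": 2, "spin": 0},
    {"claw": 0, "x": 0, "y": 0, "z": 0, "spin": 0}
  ]
}}

```text
time_s: 13.38
ee_pos: [0.4759, -0.4148, 0.2538]
eef_rot: [-0.0, 0.139, 0.99, -0.0]
contact_force: [-1.6, 0.7, 3.3]
finger_gap: -0.0001
```

>>> {"api": "servo_tool", "payload": {
  "deltas": [
    {"claw": 0, "x": 0, "y": 0, "z": 2, "spin": 0},
    {"claw": 0, "x": 0, "y": 0, "z": 2, "spin": 0},
    {"claw": 0, "x": 0, "y": 0, "z": 1.5, "spin": 0},
    {"claw": 0, "x": 0, "y": 0, "z": 1.5, "spin": 0},
    {"claw": 0, "x": 0, "y": 0, "z": 0, "spin": 0},
    {"claw": 0, "x": 0, "y": 0, "z": 0, "spin": 0}
  ]
}}

```text
time_s: 14.12
ee_pos: [0.4757, -0.4149, 0.2469]
eef_rot: [-0.0, 0.139, 0.99, -0.0]
contact_force: [-3.9, 0.4, 6.3]
finger_gap: 0.0004
```

>>> {"api": "servo_tool", "payload": {
  "deltas": [
    {"claw": 0, "x": 0, "y": 0, "z": 1, "spin": 0},
    {"claw": 0, "x": 0, "y": 0, "z": 1, "spin": 0},
    {"claw": 0, "x": 0, "y": 0, "z": 0, "spin": 0},
    {"claw": 0, "x": 0, "y": 0, "z": 0, "spin": 0}
  ]
}}

```text
time_s: 14.62
ee_pos: [0.4756, -0.4149, 0.245]
eef_rot: [-0.0, 0.139, 0.99, 0.0]
contact_force: [-5.0, 1.1, 7.5]
finger_gap: -0.0003
```

>>> {"api": "servo_tool", "payload": {
  "deltas": [
    {"claw": 0, "x": 0, "y": 0, "z": 1, "spin": 0},
    {"claw": 0, "x": 0, "y": 0, "z": 0, "spin": 0},
    {"claw": 0, "x": 0, "y": 0, "z": 0, "spin": 0}
  ]
}}

```text
time_s: 15.0
ee_pos: [0.4756, -0.4148, 0.2444]
eef_rot: [-0.001, 0.139, 0.99, 0.0]
contact_force: [-4.5, 2.0, 9.0]
finger_gap: -0.0001
```

>>> {"api": "servo_tool", "payload": {
  "deltas": [
    {"claw": 0, "x": 0, "y": 0, "z": 0.5, "spin": 0},
    {"claw": 0, "x": 0, "y": 0, "z": 0, "spin": 0},
    {"claw": 0, "x": 0, "y": 0, "z": 0, "spin": 0}
  ]
}}

```text
time_s: 15.38
ee_pos: [0.4756, -0.4149, 0.2443]
eef_rot: [-0.001, 0.139, 0.99, -0.0]
contact_force: [-6.0, 3.4, 12.6]
finger_gap: 0.0004
```

```bash
python3 - <<'E'
from h import *
from bench import bot
for _ in range(3):
    im,d=bot.capture('side'); s=bot.read_state(); print(pose(s)[0].round(2),s['contact_force'].round(2))
cv2.imwrite('pics/side5.png',im); cv2.imwrite('pics/side5c.png',cv2.resize(im[270:400,240:480],None,fx=3,fy=3))
im,d=bot.capture('wrist'); cv2.imwrite('pics/wrist5.png',im)
E
```

```text
[ 475.61 -414.88  244.29  164.  ] [-6.01  4.14 11.9 ]
[ 475.6  -414.89  244.3   164.  ] [-6.83  3.3  11.35]
[ 475.62 -414.89  244.3   164.  ] [-6.7   3.82 12.04]
```

View pics/side5c.png

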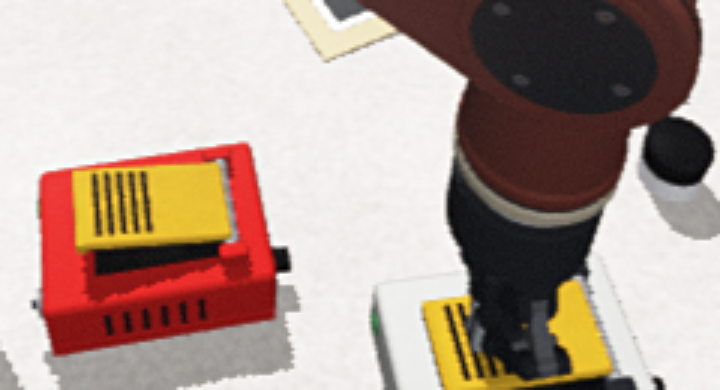

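View pics/wrist5.png

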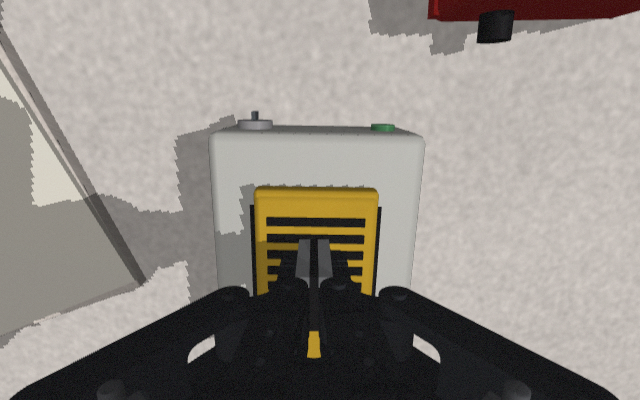

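```bash
python3 - <<'E'
from h import *
from bench import bot
t,dt=bot.capture('top')
H,S,V=cv2.split(cv2.cvtColor(t,cv2.COLOR_BGR2HSV))
m=((H<15)&(S>180)&(V>100)).astype(np.uint8); m[:,380:]=0
k,l,st,_=cv2.connectedComponentsWithStats(m);i=1+np.argmax(st[1:,4])
q=ray(bot.calibration('top'),np.argwhere(l==i)[:,::-1],.226);print(cv2.minAreaRect((q[:,:2]*1000).astype(np.float32)))
P=pts(bot.calibration('side'),bot.capture('side')[1]); im=cv2.imread('pics/side5.png')
H,S,V=cv2.split(cv2.cvtColor(im,cv2.COLOR_BGR2HSV)); m=(H>15)&(H<32)&(S>150); m[:360]=0;m[:,:375]=0
Q=P[m]; Q=Q[(abs(Q[:,2]-.07)<.02)]
t=(Q[:,:2]-[.494,-.4155])@np.array([.961,-.276]); print('paddle slope',np.polyfit(t,Q[:,2],1),len(t))
s=bot.read_state(); print(s['time_s'],s['contact_force'])
bot.sign_off()
E
```

```text
((565.7804565429688, 233.80746459960938), (13.91744327545166, 117.86712646484375), 58.77333450317383)
paddle slope [-0.0052038  0.0702389] 911
15.675 [-6.43411067  2.82515517 12.35342156]
the job is handed in; nothing more can be done
```

I swung the lamp over the mould-spotted sepia print, let go of it, then pressed the grey unit's yellow paddle down. I handed the job in at about 15.7 s with the robot still holding the paddle. The hand-in reports no verdict, so the figures below are my own last checks.

- **Lamp:** From the top camera, the handle centre is at (566, 234) mm and the print centre at about (565, 232) mm, roughly 2 mm apart against the 25 mm allowed. The lamp did not move after release, and nothing was touching it.
- **Paddle:** It lies level, with a measured slope of about 0.005 rad, and is on its stop. The fingers press down with about 12 N. There is also 6–7 N sideways, which makes about 14 N in all, below the 35 N limit.
- **Disagreements:** The views differed by 2 mm for the print and the handle. For the pad, a rough top-view rib estimate was off by about 13 mm, so I used the close wrist view.
- **Refused call:** One move call was refused because some rows lacked keys. Nothing moved, and I sent it again in full.
- **Not measured:** I did not measure the bystanders afterwards. They looked unmoved in the later pictures, and the arm passed well above them.

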